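# Balance the briquette carrier and hold it up level

## Task

Take the fresh black briquette from the drying rack, pinching it gently because it crumbles when squeezed hard, lay it gently, without dropping or pressing it, in the empty cradle of the carrier, centred, and let go of it. Then take the carrier by its red bar, lift it level about ten centimetres clear of its stand with both briquettes in it, hold it there steadily for about three seconds, and finish while still holding it up. Leave the grey briquettes where they are.

Things in the scene. Friction and masses are not known exactly. Their poses are not given: they have to be found in the camera images.
- fresh_mid (a point): Fresh briquette: black cylinder, 44 mm diameter, 110 mm long, 160 g, lying in one of the three places of the rack. The point is its centre, 43 mm above the table; x along it, z up at the start. It crumbles when squeezed with much more than 40 N; 20 to 30 N hold it well. Along its middle 56 mm fingers have 31 mm of free room on either side.
- carrier_bar (a point): Carrier on the stand: wooden tote, 340 g empty, deck 150 (x) by 220 (y) by 12 mm. Above its middle a red bar along x, 18 mm wide and 18 high, on posts at its ends (110 mm free between). The point is the bar's centre, 85 mm above the deck's underside; z up. It balances there when both cradles, 80 mm either side of the bar, are filled; an ordinary firm grip (70 N) holds it.
- carrier_empty (a point): Empty cradle of the carrier: where the centre of a seated briquette lies, 80 mm to the bar's -y side, 42 mm lower than the bar's centre. x runs along the cradle, parallel to the bar. Two battens at x = -34 and +34 mm (12 mm wide, tops 15 mm below this point) have 32 mm notches that centre the briquette; between them fingers have room down to the deck, 31 mm below this point.
- carrier_filled (a point): The other cradle of the carrier, 80 mm to the +y side of the bar, the same way: the place of the centre of the briquette that lies there already.
- mate_mid (a point): The second black briquette, like the first, that already lies in the carrier's other cradle and stays there. The point is its centre, x along it.
- stand_top (a point): The fixed wooden stand under the carrier, planks of 162 mm (x) by 250 mm (y). The point is the middle of its top, 30 mm above the table.
- rack_mid (a point): The fixed drying rack: a wooden frame 200 mm (x) by 272 mm (y), side rails 30 mm high, with three places for briquettes lying along its x, at y = -75, 0 and +75 mm. The point is the centre of a briquette in the middle place, 43 mm above the table.
- grey_a_mid (a point): A light grey (dry) briquette of the same size on the rack, to be left there. The point is its centre.
- grey_b_mid (a point): Another light grey briquette on the rack, to be left there. The point is its centre.
There are look-alikes about, which are no part of the job. Leave any blue or yellow look-alike of the part that bears fresh_mid alone.

How it is judged:
By the outcome, as a careful person would: the job done as asked, in the order asked, and still so for the second after the job is handed in, while the arm keeps its last pose, push and grip.
It also fails if it takes over 59 s, if anything falls off the work surface, if the arm or the gripper's body presses on something with over 40 N, if the wrist force passes 120 N, or if a joint passes its speed limit or range.

## Robot

A 6-joint arm with a two-finger parallel gripper is mounted at the origin on the work surface. World frame = base frame: x ahead of the robot, y to its left, z up, the work surface at z = 0. Lengths are in m, angles in rad, forces in N, time in s.
With the tool pointing down it reaches from about 0.375 to 0.925 m from the base axis. Payload 5.7 kg.
Tool frame: the origin (TCP) lies at the very end of the fingers, on their centre line; the grasp point (between the pads) lies 19 mm behind it; z points along the fingers, y is the line along which they close (so a half turn about z gives the same grasp; the last joint's range is limited). The gripper opens to 88 mm and grips with 3 to 60 N. Pads are 20 mm wide; open, the fingers measure 115 mm over their backs; the gripper's body (75 mm by 178 mm) begins 61 mm behind the grasp point.
Start: joints at [1.126, 0.359, 1.51, -0, 1.272, -0.115], TCP at [0.194, 0.568, 0.223] pointing down, gripper open.
Joint ranges: [-2.97, 2.97], [-1.01, 2.36], [0.21, 2.38], [-0.96, 4.11], [0.2, 2.71], [-2.98, 2.98]. Speed limits (rad/s): [2.39, 2.39, 3.14, 3.14, 3.14, 3.14].

## Interface

Orientations are given as a unit quaternion [w, x, y, z].
In Python, from rig import readout, grab_frame, workorder, finder gives the robot as it stands. The module is installed in compiled form; this text tells all that it offers.
- The arm moves only by the tool step_arm, never from a script. Its argument "series" is a list of rows, each an object with "linear": the shift along the world's x, y, z normalised to -1 to 1, where 1 is 200 mm, a list of three; "angular": the turn, a rotation vector about the world's x, y, z normalised to -1 to 1, where 1 is 180 degrees, a list of three; "jaw": the opening in per cent of the stroke, from 0 (shut) to 100 (fully open). In form: [{"linear": [tx, ty, tz], "angular": [wx, wy, wz], "jaw": jaw}, ...]. A call has 1 to 12 rows; each row is the pose to reach, as a shift and turn from the pose commanded when the call began, turning the shorter way round; what a row does not reach only later rows make up. A row lasts 1/12 s, in which the tool goes at most 41.7 mm and 7.16 degrees, less where a joint would pass 70% of its speed; a pose out of reach is approached as far as the arm can. A call with a number of a shift or a turn outside -1 to 1 is refused whole. A call with a gripper value outside its range is refused whole. The fingers move at their own pace and stop on an object; the grip force is fixed at half the most. Time passes only in rows, so rows that repeat a pose let the fingers close. It gives the time, the measured TCP pose, the force, the opening and the grip force at its end, in the units of the state.
- readout.get_obs(): the state, without advancing time (a new reading comes with each control period).
- grab_frame(name): name is "scene" or "top" or "wrist"; returns a dict with "color" (384x512x3 uint8, red, green, blue), "depth" (384x512 float32, m along the optical axis (not along the pixel's ray), 0 where there is no reading), "fx", "fy", "cx", "cy" (pixels), "R" (3x3) and "t" (3): a world point X has camera coordinates R X + t; the wrist camera has in their place "hand_eye" (4x4, takes a point from camera to tool coordinates, whose origin is the TCP and whose axes are the flange's). Camera axes: x right, y down, z forward; pixel columns grow to the right and rows downward; lengths in m; the calibration is good to about 2 mm. A picture is of the moment at which its call begins: read the wrist's pose just before it.
- workorder.sign_off(): hands the job in; it is judged then, once.
Trained networks look in the newest picture that a camera, given by its name, has taken for a name from the list of things; names that differ only in an ending like _2 or _b are one class to them, and where a whole thing is asked for, a point or a joint stands for the part that bears it (a point fixed in the world has none). Each returns a list of dicts, best first, with "conf" (0 to 1); they miss things now and then, are a little off and sometimes report something else, mostly with a low value. They report only what shows in the picture. A call takes as long as a camera call. They do not tell look-alikes from the thing itself.
- finder.look_for(target, camera): "at" ([x, y, z] in m, in world coordinates, good to about 4 mm: the middle of the surface that is visible of it).
- finder.outline_of(target, camera): "pixels" (384x512 bool, what is visible of it).
- finder.pinpoint(target, camera): "at" ([x, y, z] in m, in world coordinates, good to about 4 mm: a listed point, or the origin of a listed thing).
The state is a dict: "time": time; "joints": joint angles; "qvel": joint speeds; "joint_efforts": joint torques, N m; "position": TCP position; "orientation": TCP orientation; "contact_force": force on the tool from outside, world axes, zero at the start; "wrist_torque": the same for the moment, N m; "gripper_width": finger opening in m; "gripper_force": force on a finger pad.
Only numpy, scipy, OpenCV 4.12 (cv2) and the standard library are available. Lean on these libraries where they do the work, as an engineer would, in place of code of your own. Each camera call takes 0.05 s, during which the arm holds its last target. There are 200 camera calls.

## Working session

There is one attempt and no reset: what is moved stays moved. The work goes in short steps, Python scripts to look and compute and a tool call to move; the robot and the scene stay as the last step left them, time stands still between calls to the robot, and variables do not carry over. Pictures are saved under pics/ and viewed, at most 10 in all, crops included, and the job is handed in when it is done.

Besides the shell and the picture viewer there is one more tool, called after ">>>" in YAML: its name, and indented under it one key for each argument. step_arm: Moves the arm, as the interface text tells. Its arguments: {"type":"object","properties":{"series":{"type":"array","items":{"type":"object","properties":{"linear":{"type":"array","items":{"type":"number","minimum":-1,"maximum":1}},"angular":{"type":"array","items":{"type":"number","minimum":-1,"maximum":1}},"jaw":{"type":"number"}}}}},"required":["series"]}

```bash
mkdir -p pics
python3 - <<'E'
from rig import readout, grab_frame, finder
import cv2,numpy as np
o=readout.get_obs(); print({k:np.round(v,3).tolist() for k,v in o.items()})
ims=[]
for c in("scene","top"):
    f=grab_frame(c); ims.append(f["color"][:,:,::-1])
    np.savez(f"{c}0.npz",**f)
    for n in("fresh_mid","carrier_bar","carrier_empty","mate_mid","stand_top","rack_mid","grey_a_mid"):
        print(c,n,[(np.round(d["at"],3).tolist(),round(d["conf"],2)) for d in finder.pinpoint(n,c)[:4]])
cv2.imwrite("pics/a.png",ims[0]);cv2.imwrite("pics/b.png",ims[1])
E
```

```text
{'time': 0.0, 'joints': [1.126, 0.359, 1.511, 0.0, 1.273, -0.115], 'qvel': [-0.001, 0.0, -0.002, 0.001, -0.002, -0.001], 'joint_efforts': [0.002, -51.54, -27.072, 0.068, 0.035, -0.0], 'position': [0.194, 0.567, 0.222], 'orientation': [-0.0, 0.164, 0.986, -0.001], 'contact_force': [0.014, -0.238, -0.132], 'wrist_torque': [0.017, -0.008, -0.003], 'gripper_force': 0.0, 'gripper_width': 0.088}
scene fresh_mid [([0.341, -0.142, 0.022], 0.96), ([0.556, -0.18, 0.04], 0.79), ([0.756, -0.235, 0.022], 0.73), ([0.368, 0.004, 0.017], 0.73)]
scene carrier_bar [([0.568, 0.22, 0.117], 0.86)]
scene carrier_empty [([0.544, 0.148, 0.07], 0.88)]
scene mate_mid [([0.589, 0.298, 0.069], 0.88)]
scene stand_top []
scene rack_mid [([0.56, -0.186, 0.045], 0.57), ([0.541, 0.145, 0.072], 0.29), ([0.589, 0.298, 0.071], 0.19)]
scene grey_a_mid [([0.566, -0.107, 0.043], 0.95)]
top fresh_mid [([0.758, -0.234, 0.02], 0.97), ([0.367, 0.001, 0.021], 0.96), ([0.34, -0.148, 0.025], 0.86), ([0.56, -0.187, 0.049], 0.75)]
top carrier_bar [([0.57, 0.221, 0.112], 0.9)]
top carrier_empty [([0.538, 0.149, 0.074], 0.75)]
top mate_mid [([0.594, 0.295, 0.076], 0.88)]
top stand_top []
top rack_mid [([0.564, -0.184, 0.044], 0.72)]
top grey_a_mid [([0.566, -0.108, 0.045], 0.78)]
```

View pics/a.png

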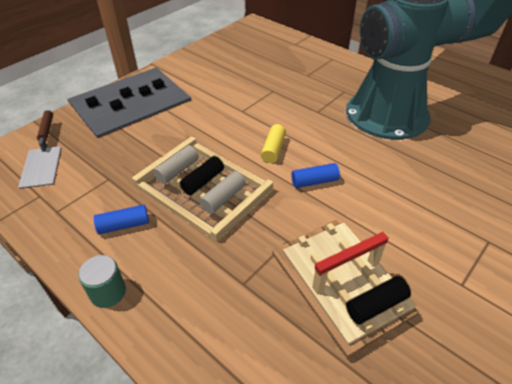

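View pics/b.png

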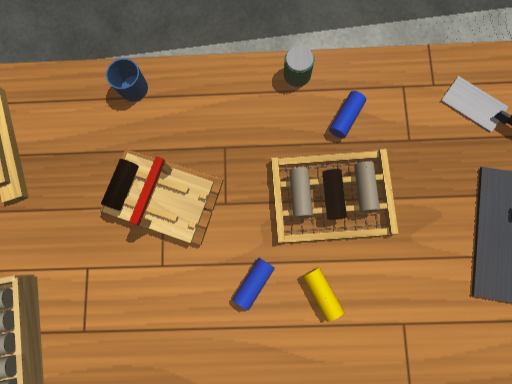

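The fresh black briquette lies in the rack's middle place (top image, about 334,194) and the empty cradle is at about (175,205). The blue and yellow cylinders are decoys. Next I measure the axes and centres from depth.

```bash
cat > h.py <<'E'
import numpy as np,cv2
def cloud(f,T=None):
    d=f["depth"];v,u=np.indices(d.shape)
    P=np.stack([(u-f["cx"])*d/f["fx"],(v-f["cy"])*d/f["fy"],d],-1)
    if T is None: return (P-f["t"])@f["R"]
    M=T@f["hand_eye"]; return P@M[:3,:3].T+M[:3,3]
def rect(W,m,zlo,zhi):
    p=W[m&(W[...,2]>zlo)&(W[...,2]<zhi)]
    if len(p)<20: return None
    (c,s,a)=cv2.minAreaRect((p[:,:2]*1000).astype(np.float32))
    b=cv2.boxPoints((c,s,a)); e=[b[1]-b[0],b[2]-b[1]]; l=max(e,key=np.linalg.norm)
    y=np.degrees(np.arctan2(l[1],l[0])); y=(y+90)%180-90
    return dict(n=len(p),c=np.round(c,1),size=np.round(s,1),yaw=round(y,2),ztop=round(float(np.percentile(p[:,2],95))*1000,1))
def masks(f):
    I=f["color"].astype(int);r,g,b=I[...,0],I[...,1],I[...,2]
    return dict(black=(I.max(-1)<60), red=(r>110)&(g<60)&(b<60), grey=(abs(r-g)<15)&(abs(g-b)<20)&(r>90))
def near(W,x,y,rad): return np.hypot(W[...,0]-x,W[...,1]-y)<rad
E
python3 - <<'E'
from h import *
for c in("top","scene"):
    f=dict(np.load(c+"0.npz"));W=cloud(f);M=masks(f)
    print(c,"fresh",rect(W,M["black"]&near(W,.56,-.187,.08),.035,.08))
    print("bar",rect(W,M["red"]&near(W,.57,.22,.12),.1,.14))
    print("mate",rect(W,M["black"]&near(W,.592,.297,.08),.06,.11))
    m=near(W,.54,.148,.16); 
    print("carrier deck",rect(W,near(W,.568,.22,.16),.036,.06))
    for y in(-.108,-.26): print("grey",rect(W,M["grey"]&near(W,.565,y,.07),.045,.08))
    print("rack",rect(W,near(W,.56,-.187,.18)&(W[...,2]>.024),.024,.034))
E
```

```text
top fresh {'n': 937, 'c': array([ 557.6, -184.4]), 'size': array([110.2,  41.8]), 'yaw': np.float32(2.32), 'ztop': 65.8}
bar {'n': 560, 'c': array([567.2, 219.2]), 'size': array([ 17.2, 148.5]), 'yaw': np.float32(-20.7), 'ztop': 126.3}
mate {'n': 993, 'c': array([591.3, 294.7]), 'size': array([ 43.6, 109. ]), 'yaw': np.float32(-21.67), 'ztop': 95.9}
carrier deck {'n': 4335, 'c': array([567.2, 219.4]), 'size': array([220.7, 150.1]), 'yaw': np.float32(69.25), 'ztop': 58.2}
grey {'n': 321, 'c': array([ 564.2, -111.5]), 'size': array([107.9,  37.8]), 'yaw': np.float32(2.32), 'ztop': 64.8}
grey {'n': 358, 'c': array([ 572.5, -243.8]), 'size': array([107.6,  73.7]), 'yaw': np.float32(0.29), 'ztop': 65.3}
rack {'n': 1815, 'c': array([ 563.3, -186.1]), 'size': array([350.2, 273.6]), 'yaw': np.float32(2.37), 'ztop': 32.5}
scene fresh {'n': 786, 'c': array([ 559.8, -180.6]), 'size': array([ 38.4, 112.7]), 'yaw': np.float32(-1.58), 'ztop': 66.9}
bar {'n': 660, 'c': array([571.2, 219.3]), 'size': array([ 15.7, 147.5]), 'yaw': np.float32(-20.68), 'ztop': 126.8}
mate {'n': 1571, 'c': array([594.9, 296.5]), 'size': array([ 40.3, 109.6]), 'yaw': np.float32(-21.77), 'ztop': 96.6}
carrier deck {'n': 5523, 'c': array([568.5, 217.8]), 'size': array([221.6, 152. ]), 'yaw': np.float32(69.33), 'ztop': 58.9}
grey {'n': 768, 'c': array([ 566.1, -109. ]), 'size': array([112.2,  42. ]), 'yaw': np.float32(0.53), 'ztop': 66.9}
grey {'n': 656, 'c': array([ 573.6, -258.1]), 'size': array([ 40.7, 113.7]), 'yaw': np.float32(-0.09), 'ztop': 67.1}
rack {'n': 1436, 'c': array([ 565., -187.]), 'size': array([347.3, 275.1]), 'yaw': np.float32(2.15), 'ztop': 33.3}
```

>>> step_arm:
  series:
    - {"linear": [0.455, -0.94, 0], "angular": [0, 0, 0.029], "jaw": 70}
    - {"linear": [0.455, -0.94, 0], "angular": [0, 0, 0.029], "jaw": 70}
    - {"linear": [0.455, -0.94, 0], "angular": [0, 0, 0.029], "jaw": 70}
    - {"linear": [0.455, -0.94, 0], "angular": [0, 0, 0.029], "jaw": 70}
    - {"linear": [0.455, -0.94, 0], "angular": [0, 0, 0.029], "jaw": 70}
    - {"linear": [0.455, -0.94, 0], "angular": [0, 0, 0.029], "jaw": 70}

```text
time: 1.3
position: [0.2871, 0.3738, 0.2225]
orientation: [0.0, 0.121, 0.993, -0.002]
contact_force: [-0.8, -0.2, -0.8]
gripper_width: 0.0617
gripper_force: 0.0
```

>>> step_arm:
  series:
    - {"linear": [0.455, -0.94, 0], "angular": [0, 0, 0.029], "jaw": 70}
    - {"linear": [0.455, -0.94, 0], "angular": [0, 0, 0.029], "jaw": 70}
    - {"linear": [0.455, -0.94, 0], "angular": [0, 0, 0.029], "jaw": 70}
    - {"linear": [0.455, -0.94, 0], "angular": [0, 0, 0.029], "jaw": 70}
    - {"linear": [0.455, -0.94, 0], "angular": [0, 0, 0.029], "jaw": 70}
    - {"linear": [0.455, -0.94, 0], "angular": [0, 0, 0.029], "jaw": 70}

```text
time: 1.8
position: [0.3797, 0.1863, 0.2231]
orientation: [0.001, 0.077, 0.997, -0.001]
contact_force: [0.2, 1.4, 0.7]
gripper_width: 0.0615
gripper_force: 0.0
```

>>> step_arm:
  series:
    - {"linear": [0.455, -0.94, 0], "angular": [0, 0, 0.029], "jaw": 70}
    - {"linear": [0.455, -0.94, 0], "angular": [0, 0, 0.029], "jaw": 70}
    - {"linear": [0.455, -0.94, 0], "angular": [0, 0, 0.029], "jaw": 70}
    - {"linear": [0.455, -0.94, 0], "angular": [0, 0, 0.029], "jaw": 70}
    - {"linear": [0.455, -0.94, 0], "angular": [0, 0, 0.029], "jaw": 70}
    - {"linear": [0.455, -0.94, 0], "angular": [0, 0, 0.029], "jaw": 70}

```text
time: 2.3
position: [0.4716, -0.0016, 0.2232]
orientation: [0.002, 0.03, 1.0, -0.002]
contact_force: [0.9, 0.3, -0.3]
gripper_width: 0.0614
gripper_force: 0.0
```

>>> step_arm:
  series:
    - {"linear": [0.455, -0.94, 0], "angular": [0, 0, 0.029], "jaw": 70}
    - {"linear": [0.455, -0.94, 0], "angular": [0, 0, 0.029], "jaw": 70}
    - {"linear": [0.455, -0.94, 0], "angular": [0, 0, 0.029], "jaw": 70}
    - {"linear": [0.455, -0.94, 0], "angular": [0, 0, 0.029], "jaw": 70}
    - {"linear": [0.455, -0.94, 0], "angular": [0, 0, 0.029], "jaw": 70}
    - {"linear": [0.455, -0.94, 0], "angular": [0, 0, 0.029], "jaw": 70}
    - {"linear": [0.455, -0.94, 0], "angular": [0, 0, 0.029], "jaw": 70}
    - {"linear": [0.455, -0.94, 0], "angular": [0, 0, 0.029], "jaw": 70}

```text
time: 2.97
position: [0.5579, -0.183, 0.2221]
orientation: [-0.001, -0.017, 1.0, 0.001]
contact_force: [0.7, 0.1, 0.7]
gripper_width: 0.0614
gripper_force: 0.0
```

```bash
cat >> h.py <<'E'
def wrist():
    from rig import readout,grab_frame
    from scipy.spatial.transform import Rotation as R
    o=readout.get_obs();q=o["orientation"];T=np.eye(4);T[:3,:3]=R.from_quat([q[1],q[2],q[3],q[0]]).as_matrix();T[:3,3]=o["position"]
    f=grab_frame("wrist");print("tcp",np.round(o["position"],4),"toolyaw",round(np.degrees(np.arctan2(-T[1,0],-T[0,0])),2),"tilt",np.round(T[:2,2],4),"j",np.round(o["joints"],2))
    return f,cloud(f,T),masks(f)
E
python3 - <<'E'
from h import *
f,W,M=wrist()
cv2.imwrite("pics/c.png",f["color"][:,:,::-1])
print("fresh",rect(W,M["black"]&near(W,.56,-.187,.08),.04,.08))
for y in(-.110,-.26): print("grey",rect(W,M["grey"]&near(W,.57,y,.07),.05,.08))
E
```

```text
tcp [ 0.5579 -0.183   0.2221] toolyaw 1.97 tilt [-0.0013  0.0012] j [-0.43  0.34  1.54  0.    1.26 -2.04]
fresh {'n': 4407, 'c': array([ 558.2, -186. ]), 'size': array([109.5,  42.9]), 'yaw': np.float32(3.01), 'ztop': 64.4}
grey {'n': 1164, 'c': array([ 564.6, -111. ]), 'size': array([107.8,  41.1]), 'yaw': np.float32(2.31), 'ztop': 64.3}
grey {'n': 799, 'c': array([ 573.1, -259.9]), 'size': array([109.6,  39. ]), 'yaw': np.float32(1.71), 'ztop': 59.7}
```

View pics/c.png

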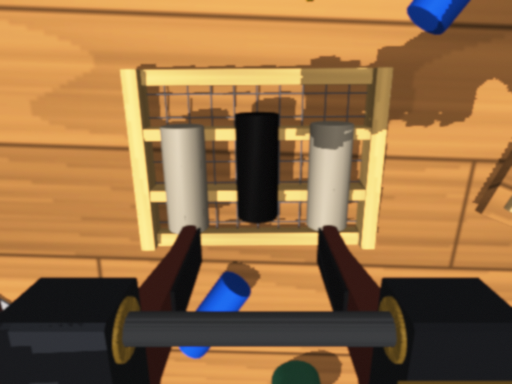

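The black briquette is at (257,167), squarely between the fingers, with the greys on either side. I descend now.

>>> step_arm:
  series:
    - {"linear": [0, -0.01, -0.2], "angular": [0, 0, 0.003], "jaw": 70}
    - {"linear": [0, -0.01, -0.4], "angular": [0, 0, 0.003], "jaw": 70}
    - {"linear": [0, -0.01, -0.55], "angular": [0, 0, 0.003], "jaw": 70}
    - {"linear": [0, -0.01, -0.65], "angular": [0, 0, 0.003], "jaw": 70}
    - {"linear": [0, -0.01, -0.65], "angular": [0, 0, 0.003], "jaw": 70}
    - {"linear": [0, -0.01, -0.65], "angular": [0, 0, 0.003], "jaw": 70}

```text
time: 3.52
position: [0.5572, -0.1843, 0.0923]
orientation: [-0.001, -0.023, 1.0, 0.001]
contact_force: [0.5, -0.0, 0.4]
gripper_width: 0.0616
gripper_force: 0.0
```

>>> step_arm:
  series:
    - {"linear": [0.003, -0.008, -0.08], "angular": [0, 0, 0], "jaw": 70}
    - {"linear": [0.003, -0.008, -0.16], "angular": [0, 0, 0], "jaw": 70}
    - {"linear": [0.003, -0.008, -0.24], "angular": [0, 0, 0], "jaw": 70}
    - {"linear": [0.003, -0.008, -0.3], "angular": [0, 0, 0], "jaw": 70}
    - {"linear": [0.003, -0.008, -0.34], "angular": [0, 0, 0], "jaw": 70}
    - {"linear": [0.003, -0.008, -0.34], "angular": [0, 0, 0], "jaw": 70}
    - {"linear": [0.003, -0.008, -0.34], "angular": [0, 0, 0], "jaw": 70}

```text
time: 4.1
position: [0.5593, -0.1879, 0.0253]
orientation: [0.0, -0.022, 1.0, -0.0]
contact_force: [-0.5, 0.2, 0.4]
gripper_width: 0.0615
gripper_force: 0.0
```

>>> step_arm:
  series:
    - {"linear": [0, 0, 0], "angular": [0, 0, 0], "jaw": 64}
    - {"linear": [0, 0, 0], "angular": [0, 0, 0], "jaw": 58}
    - {"linear": [0, 0, 0], "angular": [0, 0, 0], "jaw": 54}
    - {"linear": [0, 0, 0], "angular": [0, 0, 0], "jaw": 51}
    - {"linear": [0, 0, 0], "angular": [0, 0, 0], "jaw": 49}
    - {"linear": [0, 0, 0], "angular": [0, 0, 0], "jaw": 47}
    - {"linear": [0, 0, 0], "angular": [0, 0, 0], "jaw": 45}
    - {"linear": [0, 0, 0], "angular": [0, 0, 0], "jaw": 45}
    - {"linear": [0, 0, 0], "angular": [0, 0, 0], "jaw": 45}

```text
time: 4.85
position: [0.5591, -0.1855, 0.0251]
orientation: [0.0, -0.021, 1.0, 0.002]
contact_force: [1.6, 10.8, 3.2]
gripper_width: 0.0433
gripper_force: 30.0
```

Grip is 30 N, with a small sideways push. I relax it by 2 mm, then lift.

>>> step_arm:
  series:
    - {"linear": [0, 0.01, 0], "angular": [0, 0, 0], "jaw": 45}
    - {"linear": [0, 0.01, 0.03], "angular": [0, 0, 0], "jaw": 45}
    - {"linear": [0, 0.01, 0.08], "angular": [0, 0, 0], "jaw": 45}
    - {"linear": [0, 0.01, 0.18], "angular": [0, 0, 0], "jaw": 45}
    - {"linear": [0, 0.01, 0.3], "angular": [0, 0, 0], "jaw": 45}
    - {"linear": [0, 0.01, 0.45], "angular": [0, 0, 0], "jaw": 45}
    - {"linear": [0, 0.01, 0.6], "angular": [0, 0, 0], "jaw": 45}
    - {"linear": [0, 0.01, 0.7], "angular": [0, 0, 0], "jaw": 45}
    - {"linear": [0, 0.01, 0.75], "angular": [0, 0, 0], "jaw": 45}
    - {"linear": [0, 0.01, 0.75], "angular": [0, 0, 0], "jaw": 45}

```text
time: 5.68
position: [0.5605, -0.1871, 0.1778]
orientation: [0.002, -0.022, 1.0, -0.001]
contact_force: [0.4, -0.4, -1.7]
gripper_width: 0.0436
gripper_force: 30.0
```

Run:
```python
from h import *
f,W,M=wrist()
cv2.imwrite("pics/d.png",f["color"][:,:,::-1])
print("held",rect(W,M["black"]&near(W,.559,-.187,.08),.12,.24))
```

```text
tcp [ 0.5605 -0.1871  0.1778] toolyaw 2.51 tilt [ 0.005  -0.0027] j [-0.44  0.39  1.59 -0.    1.16 -2.05]
held {'n': 20063, 'c': array([ 559.3, -187.6]), 'size': array([110. ,  65.5]), 'yaw': np.float32(2.55), 'ztop': 219.7}
```

View pics/d.png

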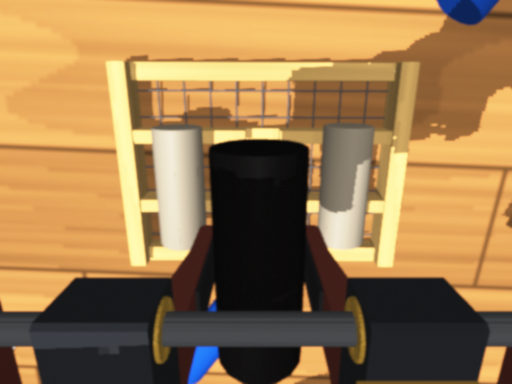

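Briquette is held level and central (about 258,260), and the greys stay in place. I carry it to a hover over the empty cradle.

>>> step_arm:
  series:
    - {"linear": [0, 0.03, 0], "angular": [0, 0, -0.003], "jaw": 45}
    - {"linear": [-0.005, 0.08, 0], "angular": [0, 0, -0.01], "jaw": 45}
    - {"linear": [-0.01, 0.15, 0], "angular": [0, 0, -0.02], "jaw": 45}
    - {"linear": [-0.015, 0.24, 0], "angular": [0, 0, -0.035], "jaw": 45}
    - {"linear": [-0.02, 0.33, 0], "angular": [0, 0, -0.05], "jaw": 45}
    - {"linear": [-0.025, 0.42, 0], "angular": [0, 0, -0.065], "jaw": 45}
    - {"linear": [-0.03, 0.51, 0], "angular": [0, 0, -0.08], "jaw": 45}
    - {"linear": [-0.035, 0.6, 0], "angular": [0, 0, -0.09], "jaw": 45}
    - {"linear": [-0.04, 0.69, 0], "angular": [0, 0, -0.1], "jaw": 45}
    - {"linear": [-0.045, 0.78, 0], "angular": [0, 0, -0.11], "jaw": 45}
    - {"linear": [-0.05, 0.87, 0], "angular": [0, 0, -0.12], "jaw": 45}
    - {"linear": [-0.055, 0.96, 0], "angular": [0, 0, -0.129], "jaw": 45}

```text
time: 6.73
position: [0.5461, 0.0074, 0.1725]
orientation: [-0.002, 0.181, 0.984, -0.0]
contact_force: [0.1, 0.9, -1.0]
gripper_width: 0.0435
gripper_force: 30.0
```

>>> step_arm:
  series:
    - {"linear": [-0.005, 0.09, 0], "angular": [0, 0, 0], "jaw": 45}
    - {"linear": [-0.01, 0.18, 0], "angular": [0, 0, 0], "jaw": 45}
    - {"linear": [-0.015, 0.27, 0], "angular": [0, 0, 0], "jaw": 45}
    - {"linear": [-0.02, 0.36, 0], "angular": [0, 0, 0], "jaw": 45}
    - {"linear": [-0.025, 0.45, 0], "angular": [0, 0, 0], "jaw": 45}
    - {"linear": [-0.03, 0.54, 0], "angular": [0, 0, 0], "jaw": 45}
    - {"linear": [-0.035, 0.61, 0], "angular": [0, 0, 0], "jaw": 45}
    - {"linear": [-0.04, 0.66, 0], "angular": [0, 0, 0], "jaw": 45}
    - {"linear": [-0.045, 0.69, 0], "angular": [0, 0, 0], "jaw": 45}
    - {"linear": [-0.045, 0.7, 0], "angular": [0, 0, 0], "jaw": 45}
    - {"linear": [-0.045, 0.7, 0], "angular": [0, 0, 0], "jaw": 45}
    - {"linear": [-0.045, 0.7, 0], "angular": [0, 0, 0], "jaw": 45}

```text
time: 7.73
position: [0.5388, 0.1455, 0.1743]
orientation: [-0.0, 0.18, 0.984, -0.0]
contact_force: [0.6, 0.4, -1.9]
gripper_width: 0.0432
gripper_force: 30.0
```

Run:
```python
from h import *
f,W,M=wrist()
cv2.imwrite("pics/e.png",f["color"][:,:,::-1])
print("held",rect(W,M["black"]&near(W,.54,.145,.08),.12,.24))
print("bar",rect(W,M["red"],.1,.14)); print("deck",rect(W,near(W,.568,.22,.16),.036,.06))
print("mate",rect(W,M["black"]&near(W,.592,.297,.08),.06,.11))
```

```text
tcp [0.5388 0.1455 0.1743] toolyaw -20.71 tilt [-0.0006 -0.0005] j [ 0.14  0.35  1.66 -0.    1.13 -1.07]
held {'n': 20217, 'c': array([537.8, 145.5]), 'size': array([ 66. , 109.9]), 'yaw': np.float32(-20.57), 'ztop': 218.9}
bar {'n': 5060, 'c': array([559.8, 221.9]), 'size': array([ 18.1, 132.1]), 'yaw': np.float32(-20.77), 'ztop': 124.4}
deck {'n': 17459, 'c': array([567.3, 219.5]), 'size': array([219.9, 148.5]), 'yaw': np.float32(69.07), 'ztop': 57.7}
mate {'n': 8182, 'c': array([589.7, 292.6]), 'size': array([ 38. , 108.3]), 'yaw': np.float32(-20.54), 'ztop': 94.3}
```

View pics/e.png

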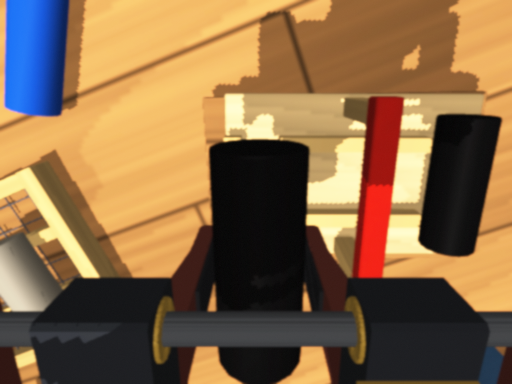

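The cradle is below, with its notches aligned with the held briquette. The needed correction is about +1.3 and -1.0 mm. I descend to just above the seat.

>>> step_arm:
  series:
    - {"linear": [0.006, -0.005, -0.05], "angular": [0, 0, 0], "jaw": 45}
    - {"linear": [0.006, -0.005, -0.12], "angular": [0, 0, 0], "jaw": 45}
    - {"linear": [0.006, -0.005, -0.2], "angular": [0, 0, 0], "jaw": 45}
    - {"linear": [0.006, -0.005, -0.28], "angular": [0, 0, 0], "jaw": 45}
    - {"linear": [0.006, -0.005, -0.36], "angular": [0, 0, 0], "jaw": 45}
    - {"linear": [0.006, -0.005, -0.43], "angular": [0, 0, 0], "jaw": 45}
    - {"linear": [0.006, -0.005, -0.48], "angular": [0, 0, 0], "jaw": 45}
    - {"linear": [0.006, -0.005, -0.51], "angular": [0, 0, 0], "jaw": 45}
    - {"linear": [0.006, -0.005, -0.53], "angular": [0, 0, 0], "jaw": 45}
    - {"linear": [0.006, -0.005, -0.54], "angular": [0, 0, 0], "jaw": 45}
    - {"linear": [0.006, -0.005, -0.54], "angular": [0, 0, 0], "jaw": 45}
    - {"linear": [0.006, -0.005, -0.54], "angular": [0, 0, 0], "jaw": 45}

```text
time: 8.78
position: [0.5406, 0.1451, 0.0671]
orientation: [0.0, 0.18, 0.984, 0.0]
contact_force: [-0.6, -0.8, -2.3]
gripper_width: 0.0432
gripper_force: 30.0
```

Run:
```python
from h import *
from rig import readout
f,W,M=wrist()
print("held",rect(W,M["black"]&near(W,.54,.145,.06),.05,.14))
print("bar",rect(W,M["red"],.1,.14))
print(readout.get_obs()["contact_force"])
```

```text
tcp [0.5406 0.1451 0.0671] toolyaw -20.7 tilt [0.0009 0.0001] j [ 0.14  0.49  1.76 -0.    0.9  -1.07]
held {'n': 20077, 'c': array([539.4, 145.1]), 'size': array([ 65.4, 109.5]), 'yaw': np.float32(-20.48), 'ztop': 111.6}
bar {'n': 8834, 'c': array([547.7, 226.9]), 'size': array([ 19.2, 107. ]), 'yaw': np.float32(-20.19), 'ztop': 124.2}
[ 0.49678219  0.32693503 -1.48864788]
```

>>> step_arm:
  series:
    - {"linear": [0, -0.002, -0.02], "angular": [0, 0, 0], "jaw": 45}
    - {"linear": [0, -0.002, -0.035], "angular": [0, 0, 0], "jaw": 45}
    - {"linear": [0, -0.002, -0.045], "angular": [0, 0, 0], "jaw": 45}
    - {"linear": [0, -0.002, -0.05], "angular": [0, 0, 0], "jaw": 45}
    - {"linear": [0, -0.002, -0.05], "angular": [0, 0, 0], "jaw": 45}

```text
time: 9.25
position: [0.5399, 0.1446, 0.0563]
orientation: [-0.0, 0.18, 0.984, -0.0]
contact_force: [-0.1, -0.1, -2.1]
gripper_width: 0.0436
gripper_force: 30.0
```

>>> step_arm:
  series:
    - {"linear": [0, 0, -0.005], "angular": [0, 0, 0], "jaw": 45}
    - {"linear": [0, 0, -0.005], "angular": [0, 0, 0], "jaw": 45}

```text
time: 9.42
position: [0.5403, 0.1448, 0.0557]
orientation: [0.0, 0.18, 0.984, 0.0]
contact_force: [-0.1, 0.0, -0.3]
gripper_width: 0.0437
gripper_force: 30.0
```

>>> step_arm:
  series:
    - {"linear": [0, 0, -0.005], "angular": [0, 0, 0], "jaw": 45}
    - {"linear": [0, 0, -0.005], "angular": [0, 0, 0], "jaw": 45}

```text
time: 9.58
position: [0.5406, 0.145, 0.0551]
orientation: [0.0, 0.18, 0.984, 0.0]
contact_force: [-1.3, 2.2, 3.7]
gripper_width: 0.0431
gripper_force: 30.0
```

It's touching (+3.7 N, net of weight), so I release gradually.

>>> step_arm:
  series:
    - {"linear": [0, 0, 0], "angular": [0, 0, 0], "jaw": 45}
    - {"linear": [0, 0, 0], "angular": [0, 0, 0], "jaw": 50}
    - {"linear": [0, 0, 0], "angular": [0, 0, 0], "jaw": 53}
    - {"linear": [0, 0, 0], "angular": [0, 0, 0], "jaw": 57}
    - {"linear": [0, 0, 0], "angular": [0, 0, 0], "jaw": 62}
    - {"linear": [0, 0, 0], "angular": [0, 0, 0], "jaw": 68}
    - {"linear": [0, 0, 0], "angular": [0, 0, 0], "jaw": 70}
    - {"linear": [0, 0, 0], "angular": [0, 0, 0], "jaw": 70}
    - {"linear": [0, 0, 0], "angular": [0, 0, 0], "jaw": 70}

```text
time: 10.33
position: [0.54, 0.1446, 0.0545]
orientation: [-0.0, 0.18, 0.984, -0.0]
contact_force: [0.2, 0.8, -0.5]
gripper_width: 0.0614
gripper_force: 0.0
```

>>> step_arm:
  series:
    - {"linear": [0, 0, 0.04], "angular": [0, 0, 0], "jaw": 70}
    - {"linear": [0, 0, 0.1], "angular": [0, 0, 0], "jaw": 70}
    - {"linear": [0, 0, 0.2], "angular": [0, 0, 0], "jaw": 70}
    - {"linear": [0, 0, 0.35], "angular": [0, 0, 0], "jaw": 70}
    - {"linear": [0, 0, 0.5], "angular": [0, 0, 0], "jaw": 70}
    - {"linear": [0, 0, 0.65], "angular": [0, 0, 0], "jaw": 70}
    - {"linear": [0, 0, 0.75], "angular": [0, 0, 0], "jaw": 70}
    - {"linear": [0, 0, 0.75], "angular": [0, 0, 0], "jaw": 70}

```text
time: 11.0
position: [0.5432, 0.1451, 0.21]
orientation: [0.004, 0.18, 0.984, 0.001]
contact_force: [0.8, 0.2, 0.8]
gripper_width: 0.0614
gripper_force: 0.0
```

Run:
```python
from h import *
from rig import grab_frame
f,W,M=wrist()
cv2.imwrite("pics/f.png",f["color"][:,:,::-1])
g=grab_frame("top")
for n,(f,W,M) in dict(w=(f,W,M),t=(g,cloud(g),masks(g))).items():
    print(n,"fresh",rect(W,M["black"]&near(W,.54,.145,.06),.06,.1))
    print("bar",rect(W,M["red"]&near(W,.57,.22,.12),.1,.14))
    print("mate",rect(W,M["black"]&near(W,.592,.297,.08),.06,.11))
    print("deck",rect(W,near(W,.568,.22,.16),.036,.06))
```

```text
tcp [0.5432 0.1451 0.21  ] toolyaw -20.69 tilt [0.0088 0.0012] j [ 0.14  0.31  1.62 -0.    1.2  -1.07]
w fresh {'n': 5532, 'c': array([539.1, 145.7]), 'size': array([ 41.5, 108.3]), 'yaw': np.float32(-20.21), 'ztop': 94.2}
bar {'n': 3720, 'c': array([564.5, 220.4]), 'size': array([ 18.1, 142.2]), 'yaw': np.float32(-20.84), 'ztop': 124.4}
mate {'n': 6280, 'c': array([589.6, 292.7]), 'size': array([ 38.1, 108.1]), 'yaw': np.float32(-20.47), 'ztop': 94.3}
deck {'n': 16539, 'c': array([567.5, 219.1]), 'size': array([219.3, 149. ]), 'yaw': np.float32(69.06), 'ztop': 57.7}
t fresh {'n': 289, 'c': array([504.5, 156.6]), 'size': array([41. , 33.1]), 'yaw': np.float32(68.65), 'ztop': 95.6}
bar {'n': 28, 'c': array([539.3, 223.3]), 'size': array([21.6,  8. ]), 'yaw': np.float32(1.89), 'ztop': 126.1}
mate None
deck {'n': 1067, 'c': array([549.6, 175. ]), 'size': array([125.8, 149.4]), 'yaw': np.float32(-21.15), 'ztop': 58.7}
```

View pics/f.png

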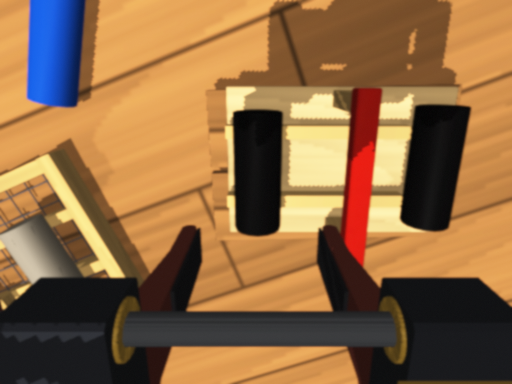

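Both briquettes are seated symmetrically (258,172 and 436,167), with the bar between them. I move over the bar and down.

>>> step_arm:
  series:
    - {"linear": [0.04, 0.11, 0], "angular": [0, 0, 0], "jaw": 70}
    - {"linear": [0.08, 0.22, 0], "angular": [0, 0, 0], "jaw": 70}
    - {"linear": [0.12, 0.33, 0], "angular": [0, 0, 0], "jaw": 70}
    - {"linear": [0.137, 0.373, 0], "angular": [0, 0, 0], "jaw": 70}
    - {"linear": [0.137, 0.373, 0], "angular": [0, 0, 0], "jaw": 70}
    - {"linear": [0.137, 0.373, -0.1], "angular": [0, 0, 0], "jaw": 70}
    - {"linear": [0.137, 0.373, -0.2], "angular": [0, 0, 0], "jaw": 65}
    - {"linear": [0.137, 0.373, -0.3], "angular": [0, 0, 0], "jaw": 60}
    - {"linear": [0.137, 0.373, -0.35], "angular": [0, 0, 0], "jaw": 60}
    - {"linear": [0.137, 0.373, -0.35], "angular": [0, 0, 0], "jaw": 60}
    - {"linear": [0.137, 0.373, -0.35], "angular": [0, 0, 0], "jaw": 60}

```text
time: 12.02
position: [0.5667, 0.2184, 0.1341]
orientation: [-0.001, 0.18, 0.984, -0.001]
contact_force: [0.5, -0.1, -0.6]
gripper_width: 0.0526
gripper_force: 0.0
```

Run:
```python
from h import *
f,W,M=wrist()
print("bar",rect(W,M["red"]&near(W,.57,.22,.12),.1,.14))
```

```text
tcp [0.5667 0.2184 0.1341] toolyaw -20.72 tilt [-0.0021 -0.0009] j [ 0.25  0.46  1.59 -0.    1.1  -0.95]
bar {'n': 6412, 'c': array([556.2, 224.6]), 'size': array([ 17.3, 123.5]), 'yaw': np.float32(-20.62), 'ztop': 124.3}
```

>>> step_arm:
  series:
    - {"linear": [0.004, 0.006, -0.06], "angular": [0, 0, 0], "jaw": 60}
    - {"linear": [0.004, 0.006, -0.12], "angular": [0, 0, 0], "jaw": 60}
    - {"linear": [0.004, 0.006, -0.17], "angular": [0, 0, 0], "jaw": 60}
    - {"linear": [0.004, 0.006, -0.19], "angular": [0, 0, 0], "jaw": 60}
    - {"linear": [0.004, 0.006, -0.19], "angular": [0, 0, 0], "jaw": 50}
    - {"linear": [0.004, 0.006, -0.19], "angular": [0, 0, 0], "jaw": 40}
    - {"linear": [0.004, 0.006, -0.19], "angular": [0, 0, 0], "jaw": 30}
    - {"linear": [0.004, 0.006, -0.19], "angular": [0, 0, 0], "jaw": 25}
    - {"linear": [0.004, 0.006, -0.19], "angular": [0, 0, 0], "jaw": 20}
    - {"linear": [0.004, 0.006, -0.19], "angular": [0, 0, 0], "jaw": 10}
    - {"linear": [0.004, 0.006, -0.19], "angular": [0, 0, 0], "jaw": 0}
    - {"linear": [0.004, 0.006, -0.19], "angular": [0, 0, 0], "jaw": 0}

```text
time: 13.07
position: [0.5686, 0.2204, 0.0971]
orientation: [0.0, 0.18, 0.984, 0.0]
contact_force: [-0.8, -0.2, 3.8]
gripper_width: 0.0176
gripper_force: 30.0
```

>>> step_arm:
  series:
    - {"linear": [0, 0, 0], "angular": [0, 0, 0], "jaw": 0}
    - {"linear": [0, 0, 0], "angular": [0, 0, 0], "jaw": 0}
    - {"linear": [0, 0, 0], "angular": [0, 0, 0], "jaw": 0}

```text
time: 13.32
position: [0.5686, 0.2204, 0.0971]
orientation: [0.0, 0.18, 0.984, -0.0]
contact_force: [-1.7, -1.4, 5.5]
gripper_width: 0.0179
gripper_force: 30.0
```

Bar gripped (18 mm). I lift slowly.

>>> step_arm:
  series:
    - {"linear": [0, 0, 0.005], "angular": [0, 0, 0], "jaw": 0}
    - {"linear": [0, 0, 0.012], "angular": [0, 0, 0], "jaw": 0}
    - {"linear": [0, 0, 0.022], "angular": [0, 0, 0], "jaw": 0}
    - {"linear": [0, 0, 0.035], "angular": [0, 0, 0], "jaw": 0}
    - {"linear": [0, 0, 0.05], "angular": [0, 0, 0], "jaw": 0}
    - {"linear": [0, 0, 0.065], "angular": [0, 0, 0], "jaw": 0}
    - {"linear": [0, 0, 0.08], "angular": [0, 0, 0], "jaw": 0}
    - {"linear": [0, 0, 0.09], "angular": [0, 0, 0], "jaw": 0}
    - {"linear": [0, 0, 0.097], "angular": [0, 0, 0], "jaw": 0}
    - {"linear": [0, 0, 0.1], "angular": [0, 0, 0], "jaw": 0}
    - {"linear": [0, 0, 0.1], "angular": [0, 0, 0], "jaw": 0}

```text
time: 14.23
position: [0.5684, 0.2205, 0.1168]
orientation: [0.0, 0.18, 0.984, 0.0]
contact_force: [0.2, -0.7, -7.0]
gripper_width: 0.0178
gripper_force: 30.0
```

```bash
cat > chk.py <<'E'
from h import *
from rig import readout
import sys
f,W,M=wrist(); dz=float(sys.argv[1])
o=readout.get_obs();print(np.round(o["contact_force"],2),np.round(o["wrist_torque"],3))
for n,m,a,b in(("bar",M["red"],.1,.14),("fresh",M["black"]&near(W,.54,.145,.06),.05,.11),("mate",M["black"]&near(W,.592,.297,.07),.05,.11),("deck",near(W,.568,.22,.16),.03,.065)): print(n,rect(W,m,a+dz,b+dz))
m=near(W,.568,.22,.14)&(W[...,2]>.03+dz)&(W[...,2]<.048+dz)
p=W[m]; 
if len(p)>50: print("plane slope x,y",np.linalg.lstsq(np.c_[p[:,:2]-p[:,:2].mean(0),np.ones(len(p))],p[:,2],rcond=None)[0].round(4))
cv2.imwrite("pics/"+sys.argv[2],f["color"][:,:,::-1])
E
python3 chk.py .02 g.png
```

```text
tcp [0.5684 0.2205 0.1168] toolyaw -20.7 tilt [ 0.0003 -0.    ] j [ 0.26  0.48  1.6  -0.    1.06 -0.95]
[ 1.06 -0.14 -6.88] [ 0.005  0.025 -0.022]
bar {'n': 9569, 'c': array([564. , 221.7]), 'size': array([ 17.6, 141.2]), 'yaw': np.float32(-20.86), 'ztop': 144.0}
fresh {'n': 11891, 'c': array([536.9, 149.9]), 'size': array([ 38.9, 101.9]), 'yaw': np.float32(-19.85), 'ztop': 113.8}
mate {'n': 12648, 'c': array([580.3, 273. ]), 'size': array([ 86.2, 106.8]), 'yaw': np.float32(-21.88), 'ztop': 114.0}
deck {'n': 30870, 'c': array([567.3, 220.3]), 'size': array([219.3, 148.2]), 'yaw': np.float32(69.32), 'ztop': 77.5}
plane slope x,y [ 0.0039 -0.0009  0.0612]
```

View pics/g.png

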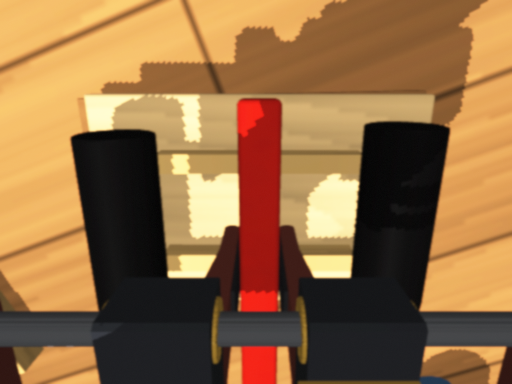

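It's level, balanced and carrying the full 6.5 N, with both briquettes seated (115,215 and 405,215). I finish the lift to 10 cm, then hold.

>>> step_arm:
  series:
    - {"linear": [0, 0, 0.01], "angular": [0, 0, 0], "jaw": 0}
    - {"linear": [0, 0, 0.03], "angular": [0, 0, 0], "jaw": 0}
    - {"linear": [0, 0, 0.06], "angular": [0, 0, 0], "jaw": 0}
    - {"linear": [0, 0, 0.1], "angular": [0, 0, 0], "jaw": 0}
    - {"linear": [0, 0, 0.15], "angular": [0, 0, 0], "jaw": 0}
    - {"linear": [0, 0, 0.2], "angular": [0, 0, 0], "jaw": 0}
    - {"linear": [0, 0, 0.25], "angular": [0, 0, 0], "jaw": 0}
    - {"linear": [0, 0, 0.3], "angular": [0, 0, 0], "jaw": 0}
    - {"linear": [0, 0, 0.34], "angular": [0, 0, 0], "jaw": 0}
    - {"linear": [0, 0, 0.37], "angular": [0, 0, 0], "jaw": 0}
    - {"linear": [0, 0, 0.39], "angular": [0, 0, 0], "jaw": 0}
    - {"linear": [0, 0, 0.4], "angular": [0, 0, 0], "jaw": 0}

```text
time: 15.28
position: [0.5685, 0.2205, 0.1974]
orientation: [0.0, 0.18, 0.984, 0.0]
contact_force: [0.9, -0.6, -7.5]
gripper_width: 0.0176
gripper_force: 30.0
```

>>> step_arm:
  series:
    - {"linear": [0, 0, 0], "jaw": 0, "angular": [0, 0, 0]}
    - {"linear": [0, 0, 0], "jaw": 0, "angular": [0, 0, 0]}
    - {"linear": [0, 0, 0], "jaw": 0, "angular": [0, 0, 0]}
    - {"linear": [0, 0, 0], "jaw": 0, "angular": [0, 0, 0]}
    - {"linear": [0, 0, 0], "jaw": 0, "angular": [0, 0, 0]}
    - {"linear": [0, 0, 0], "jaw": 0, "angular": [0, 0, 0]}
    - {"linear": [0, 0, 0], "jaw": 0, "angular": [0, 0, 0]}
    - {"linear": [0, 0, 0], "jaw": 0, "angular": [0, 0, 0]}
    - {"linear": [0, 0, 0], "jaw": 0, "angular": [0, 0, 0]}
    - {"linear": [0, 0, 0], "jaw": 0, "angular": [0, 0, 0]}
    - {"linear": [0, 0, 0], "jaw": 0, "angular": [0, 0, 0]}
    - {"linear": [0, 0, 0], "jaw": 0, "angular": [0, 0, 0]}

```text
time: 16.28
position: [0.5683, 0.2204, 0.1966]
orientation: [-0.0, 0.18, 0.984, -0.0]
contact_force: [0.6, 0.9, -7.8]
gripper_width: 0.0174
gripper_force: 30.0
```

```bash
python3 chk.py .1 k.png
```

```text
tcp [0.5683 0.2204 0.1966] toolyaw -20.7 tilt [-0.     -0.0001] j [ 0.26  0.4   1.52 -0.    1.23 -0.95]
[-0.45  0.17 -8.23] [ 0.024 -0.059  0.036]
bar {'n': 9575, 'c': array([564.1, 221.6]), 'size': array([ 17.6, 141.5]), 'yaw': np.float32(-20.8), 'ztop': 223.9}
fresh {'n': 11938, 'c': array([537.5, 149.8]), 'size': array([ 38.6, 103.2]), 'yaw': np.float32(-19.98), 'ztop': 193.6}
mate {'n': 12725, 'c': array([581.2, 272.8]), 'size': array([ 86.5, 107.3]), 'yaw': np.float32(-20.95), 'ztop': 193.8}
deck {'n': 30891, 'c': array([567.3, 219.8]), 'size': array([220.2, 148.8]), 'yaw': np.float32(69.33), 'ztop': 157.3}
plane slope x,y [ 0.0037 -0.0008  0.141 ]
```

>>> step_arm:
  series:
    - {"linear": [0, 0, 0], "jaw": 0, "angular": [0, 0, 0]}
    - {"linear": [0, 0, 0], "jaw": 0, "angular": [0, 0, 0]}
    - {"linear": [0, 0, 0], "jaw": 0, "angular": [0, 0, 0]}
    - {"linear": [0, 0, 0], "jaw": 0, "angular": [0, 0, 0]}
    - {"linear": [0, 0, 0], "jaw": 0, "angular": [0, 0, 0]}
    - {"linear": [0, 0, 0], "jaw": 0, "angular": [0, 0, 0]}
    - {"linear": [0, 0, 0], "jaw": 0, "angular": [0, 0, 0]}
    - {"linear": [0, 0, 0], "jaw": 0, "angular": [0, 0, 0]}
    - {"linear": [0, 0, 0], "jaw": 0, "angular": [0, 0, 0]}
    - {"linear": [0, 0, 0], "jaw": 0, "angular": [0, 0, 0]}
    - {"linear": [0, 0, 0], "jaw": 0, "angular": [0, 0, 0]}
    - {"linear": [0, 0, 0], "jaw": 0, "angular": [0, 0, 0]}

```text
time: 17.33
position: [0.5683, 0.2204, 0.1966]
orientation: [-0.0, 0.18, 0.984, -0.0]
contact_force: [0.4, 0.4, -5.7]
gripper_width: 0.0183
gripper_force: 30.0
```

>>> step_arm:
  series:
    - {"linear": [0, 0, 0], "jaw": 0, "angular": [0, 0, 0]}
    - {"linear": [0, 0, 0], "jaw": 0, "angular": [0, 0, 0]}
    - {"linear": [0, 0, 0], "jaw": 0, "angular": [0, 0, 0]}
    - {"linear": [0, 0, 0], "jaw": 0, "angular": [0, 0, 0]}
    - {"linear": [0, 0, 0], "jaw": 0, "angular": [0, 0, 0]}
    - {"linear": [0, 0, 0], "jaw": 0, "angular": [0, 0, 0]}
    - {"linear": [0, 0, 0], "jaw": 0, "angular": [0, 0, 0]}
    - {"linear": [0, 0, 0], "jaw": 0, "angular": [0, 0, 0]}
    - {"linear": [0, 0, 0], "jaw": 0, "angular": [0, 0, 0]}
    - {"linear": [0, 0, 0], "jaw": 0, "angular": [0, 0, 0]}
    - {"linear": [0, 0, 0], "jaw": 0, "angular": [0, 0, 0]}
    - {"linear": [0, 0, 0], "jaw": 0, "angular": [0, 0, 0]}

```text
time: 18.33
position: [0.5683, 0.2204, 0.1966]
orientation: [-0.0, 0.18, 0.984, -0.0]
contact_force: [-1.0, 0.7, -7.9]
gripper_width: 0.0179
gripper_force: 30.0
```

>>> step_arm:
  series:
    - {"linear": [0, 0, 0], "jaw": 0, "angular": [0, 0, 0]}
    - {"linear": [0, 0, 0], "jaw": 0, "angular": [0, 0, 0]}
    - {"linear": [0, 0, 0], "jaw": 0, "angular": [0, 0, 0]}
    - {"linear": [0, 0, 0], "jaw": 0, "angular": [0, 0, 0]}
    - {"linear": [0, 0, 0], "jaw": 0, "angular": [0, 0, 0]}
    - {"linear": [0, 0, 0], "jaw": 0, "angular": [0, 0, 0]}

```text
time: 18.83
position: [0.5683, 0.2204, 0.1966]
orientation: [-0.0, 0.18, 0.984, -0.0]
contact_force: [0.8, 0.5, -6.7]
gripper_width: 0.0178
gripper_force: 30.0
```

```bash
python3 chk.py .1 l.png
python3 - <<'E'
from rig import grab_frame
import cv2
cv2.imwrite("pics/m.png",grab_frame("scene")["color"][:,:,::-1])
E
```

```text
tcp [0.5683 0.2204 0.1966] toolyaw -20.69 tilt [-0.0001 -0.0001] j [ 0.26  0.4   1.52 -0.    1.23 -0.95]
[ 0.11 -0.16 -7.06] [-0.012 -0.015 -0.031]
bar {'n': 9566, 'c': array([563.9, 221.6]), 'size': array([ 17.6, 141.3]), 'yaw': np.float32(-20.74), 'ztop': 223.8}
fresh {'n': 11941, 'c': array([536.9, 149.8]), 'size': array([ 38.7, 102.2]), 'yaw': np.float32(-19.9), 'ztop': 193.6}
mate {'n': 12709, 'c': array([581.6, 272.6]), 'size': array([ 86.5, 108.1]), 'yaw': np.float32(-20.64), 'ztop': 193.8}
deck {'n': 30879, 'c': array([567.4, 220.1]), 'size': array([219.5, 148.6]), 'yaw': np.float32(69.32), 'ztop': 157.3}
plane slope x,y [ 0.0039 -0.0007  0.141 ]
```

View pics/m.png

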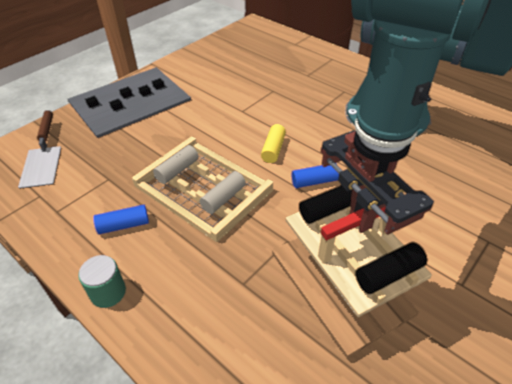

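The carrier is held level 100 mm above the stand (about 360,250) with both briquettes in it, and it has stayed steady for more than 3 s. The greys are untouched in the rack.

```bash
python3 -c "
from rig import workorder
print(workorder.sign_off())"
```

```text
the job is handed in; nothing more can be done
None
```

The job is handed in: the fresh briquette sits centred in the carrier's empty cradle, and the arm is still holding the carrier level about 10 cm above its stand with both briquettes in it, after more than 3 s of steady hold.

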